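Turn the mixing wheel until its filling stem points straight up

TASK

Push the spokes of the mixing wheel with the fingertips, one after another, until the wheel's filling stem points straight up, so that it can be filled. Push gently without letting the wheel spin, grip nothing, keep off the stem itself, leave the things standing round it where they are, and finish clear of the wheel.

Things in the scene. Friction and masses are not known exactly. Their poses are not given: they have to be found in the camera images.
- stand: Grey stand screwed to the worktop, carrying an upright wheel on its robot side. Origin on the worktop straight below the wheel's centre; x level along the axle, away from the robot (turned up to 0.35 rad), z up. Wheel's mid plane = the origin's y-z plane. Base plate 170 x 200 x 12 mm, x -50 to 120 mm; behind the wheel a 75 mm wide column from x = 51 mm, 166 mm high.
- wheel_center (a point): Centre of the mixing wheel, on the axle, 140 mm above the worktop; axes as the stand's. The wheel: a ring of 22 mm thick tube, its centre line 62 mm from the axle (outer edge 73 mm), on a hub 44 mm across and 34 mm long with an 8 mm cap in front.
- wheel (a joint): Wheel angle q about the stand's x axis, rad. 0 or a full turn = stem straight up; growing = clockwise as the robot sees it (top moves to the stand's -y). The stem points to (0, -sin q, cos q) in the stand's frame. Turns either way, no stop within a turn of the start; friction (about 0.14 N m) holds it where it is left. Starts with the stem in the lower half, q = 1.95 to 4.33.
- spokes: Five alike round steel bars, 10 mm thick, standing out radially from the hub through the ring, each ending in an 18 mm ball centred 122 mm from the axle (outermost 131 mm). Seen clockwise from the stem they lie at 60, 120, 180, 240 and 300 degrees. Origin at the wheel's centre; x along the axle away from the robot, z towards the stem.
- stem: The filling stem in the sixth place, the only one without a ball: a stepped steel nozzle with a 24 mm flange on the ring, a 16 mm neck, a 21 mm collar and a 10 mm tip ending 118 mm from the axle. Turns with the wheel. Origin at the wheel's centre, z towards the tip. Do not touch.
- stem_tip (a point): The centre of the stem's end, 118 mm from the axle, z along the stem, outwards.
- vial_0: a bystander: leave it where it stands. Origin at the centre of its underside, z up. Small white-capped sample vial, 27 mm across, 52 mm high, in front of the wheel.
- vial_1: a bystander: leave it where it stands. Origin at the centre of its underside, z up. Small white-capped sample vial, 27 mm across, 52 mm high, in front of the wheel.
- glass_beaker: a bystander: leave it where it stands. Origin at the centre of its underside, z up. Glass beaker, 51 mm across, 68 mm high, to the right of the stand.
- dropper: a bystander: leave it where it stands. Origin at the centre of its underside, z up. Brown dropper bottle, 34 mm across, 102 mm high, to the left of the stand.

How it is judged:
On the way:
1. a spoke is pushed with the fingers while the stem is still far from upright (contact force between the fingers and spokes above 0.4 N and angle between stem's own z axis and vertical above 1 rad), for 0.1 s.
At the end, for the whole second after the job is handed in: the stem points straight up within 0.105 rad (6 degrees), the wheel is at rest, and all four bystanders stand within 15 mm of where they stood (angle between stem's own z axis and vertical below 0.105 rad and velocity of joint wheel between -0.05 and 0.05 rad/s and distance of each of vial_0, vial_1, glass_beaker, dropper from where it was at the start of the episode below 0.015 m); the robot touches nothing.
It fails at once if the filling stem is touched (over 1 N) (contact force between any of the fingers, the arm and stem above 1 N).
It fails at once if something is gripped or pushed hard with the fingers (over 20 N; the gripper's weakest grip is above this) (contact force between the fingers and anything else above 20 N).
It fails at once if the wheel is spun, faster than 4 rad/s (velocity of joint wheel above 4 rad/s or velocity of joint wheel below -4 rad/s).
It fails at once if a bystander is lifted, knocked over or pushed away (15 mm) (distance of any of vial_0, vial_1, glass_beaker, dropper from where it was at the start of the episode above 0.015 m or angle between any of vial_0, vial_1, glass_beaker, dropper's own z axis and vertical above 0.4 rad).
It also fails if it takes over 61 s, if anything falls off the work surface, if the arm or the gripper's body presses on something with over 40 N, if the wrist force passes 120 N, or if a joint passes its speed limit or range.

ROBOT

A 6-joint arm with a two-finger parallel gripper is mounted at the origin on a cart in front of the work surface, level with it; the furniture and walls round the work are solid. World frame = base frame: x ahead of the robot, y to its left, z up, the work surface at z = 0. Lengths are in m, angles in rad, forces in N, time in s.
With the tool pointing down it reaches from about 0.275 to 0.875 m from the base axis. Payload 12.5 kg.
Tool frame: the origin (TCP) lies on the centre line of the jaws, within the pads' length; the fingertips stand r.finger_overhang ahead of it and the grasp point (between the pads) lies 3 mm ahead of it (r.finger_overhang is the distance from the TCP to the fingertips, in m); z points along the fingers, y is the line along which they close (so a half turn about z gives the same grasp; the last joint's range is limited). The gripper opens to 85 mm and grips with 20 to 120 N. Pads are 22 mm wide; open, the fingers measure 114 mm over their backs; the gripper's body (76 mm by 85 mm) begins 54 mm behind the grasp point. The pads swing forward as they close: fully open they stand 13 mm farther back than shut.
Start: joints at [1.22, 0.351, 1.652, -0, 1.139, -0.085], TCP at [0.144, 0.531, 0.253] pointing down, gripper open.
Joint ranges: [-2.75, 2.75], [-0.79, 2.1], [0.01, 2.65], [-1.57, 4.71], [0.07, 3.14], [-2.87, 2.87]. Speed limits (rad/s): [2.22, 2.22, 2.79, 3.14, 3.14, 3.14].

INTERFACE

Orientations are given as a unit quaternion [x, y, z, w].
In Python, from cell import r, optics gives the robot as it stands. The module is installed in compiled form; this text tells all that it offers. Calls block until the motion is done:
- r.move_to(position, orientation): joint-space move of the TCP to a pose.
- r.move_linear(position, rot=None, vel=0.15): straight line of the TCP; rot=None keeps the orientation; vel is the mean speed in m/s.
- r.set_joints(angles): joint-space move.
- r.set_gripper(opening, squeeze=None): opening from 0.0 (shut) to 1.0 (fully open); squeeze is the grip in N (None keeps the last); returns when the fingers have stopped.
- r.sleep(seconds).
- r.inverse_kinematics(position, orientation): joint angles nearest the present ones, or None.
- optics.get_image(name): name is "scene" or "top" or "wrist"; returns a dict with "pixels" (420x560x3 uint8, red, green, blue), "depth" (420x560 float32, m along the optical axis (not along the pixel's ray), 0 where there is no reading), "fx", "fy", "cx", "cy" (pixels), "camera_from_world" (4x4, takes a point from world to camera coordinates); the wrist camera has in their place "mount" (4x4, takes a point from camera to tool coordinates, whose origin is the TCP and whose axes are the flange's). Camera axes: x right, y down, z forward; pixel columns grow to the right and rows downward; lengths in m; the calibration is good to about 2 mm. A picture is of the moment at which its call begins: read the wrist's pose just before it.
A pose or a line that the arm cannot do raises r.PlanningError and nothing moves.
- r.hand_in(): hands the job in; it is judged then, once.
Readings, each from a call of its own:
- r.current_t(): time.
- r.current_q(): joint angles.
- r.current_qvel(): joint speeds.
- r.current_effort(): joint torques, N m.
- r.current_tool_pos(): TCP position.
- r.current_ee_rot(): TCP orientation.
- r.current_contact_force(): force on the tool from outside, world axes, zero at the start.
- r.current_torque(): the same for the moment, N m.
- r.current_opening(): opening from 0.0 (shut) to 1.0 (fully open).
- r.current_finger_force(): force on a finger pad.
Only numpy, scipy, OpenCV 4.12 (cv2) and the standard library are available. Lean on these libraries where they do the work, as an engineer would, in place of code of your own. Each camera call takes 0.05 s, during which the arm holds its last target. There are 200 camera calls.

## Working session

There is one attempt and no reset: what is moved stays moved. The work goes in short steps, each a Python script; the robot and the scene stay as the last script left them, time stands still between calls to the robot, and variables do not carry over. Pictures are saved under pics/ and viewed, at most 10 in all, crops included, and the job is handed in when it is done.

```bash
mkdir -p pics; cat > h.py <<'E'
import numpy as np, cv2
from cell import r, optics
def grab(n,f):
    im=optics.get_image(n); cv2.imwrite(f,im["pixels"][...,::-1]); return im
def cloud(im):
    d=im["depth"]; v,u=np.indices(d.shape)
    P=np.stack([(u-im["cx"])/im["fx"]*d,(v-im["cy"])/im["fy"]*d,d,np.ones_like(d)],-1)
    W=P@np.linalg.inv(im["camera_from_world"]).T
    W[d==0]=np.nan
    return W[...,:3]
E
python3 - <<'E'
from h import *
for n in("scene","top"):
    im=grab(n,f"pics/{n}0.png"); np.save(f"{n}.npy",cloud(im)); print(n,np.linalg.inv(im["camera_from_world"]).round(3),im["fx"])
print(r.finger_overhang,r.current_ee_rot(),r.current_t())
E
```

```text
scene [[ 0.796 -0.437  0.418  0.154]
 [-0.605 -0.564  0.562 -0.234]
 [-0.01  -0.701 -0.713  0.768]
 [ 0.     0.     0.     1.   ]] 445.07192818938717
top [[ 0.025 -0.993  0.117  0.413]
 [-1.    -0.027 -0.016  0.233]
 [ 0.019 -0.117 -0.993  1.107]
 [ 0.     0.     0.     1.   ]] 534.1007370485355
0.022 [ 1.32507599e-01  9.91181844e-01 -5.23139272e-04 -1.19281514e-04] 0.1
```

View pics/scene0.png

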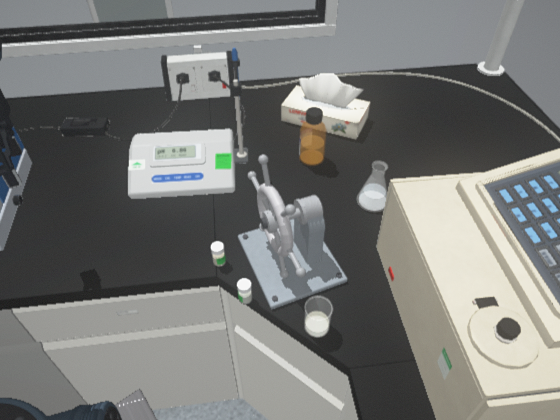

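View pics/top0.png

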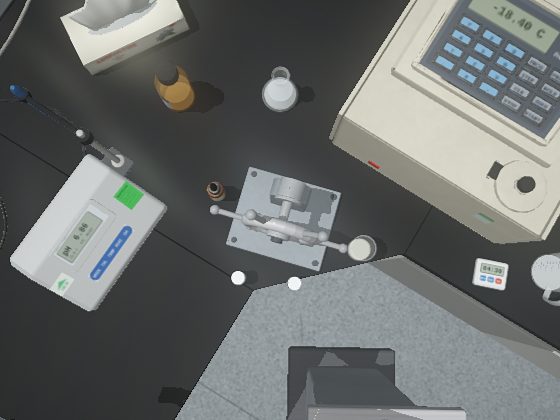

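The scene picture shows the wheel nearly edge-on at (275,220), with the vials at (218,253) and (245,290) and the beaker at (317,318). In the top picture the plate has corners near (250,168), (340,195), (322,270) and (227,243), the dropper is at (215,190), and the beaker is at (361,247).

```bash
python3 - <<'E'
from h import *
T=np.load("top.npy"); S=np.load("scene.npy")
sub=T[150:290,190:390].reshape(-1,3); sub=sub[~np.isnan(sub).any(1)]
pl=sub[abs(sub[:,2]-.012)<.005]; 
for uv in [(250,168),(340,195),(322,270),(227,243),(238,278),(294,284),(361,247),(215,190),(214,210),(344,248)]: print(uv,T[uv[1],uv[0]].round(3))
rect=cv2.minAreaRect((pl[:,:2]*1000).astype(np.float32)); print(rect, cv2.boxPoints(rect))
hi=np.concatenate([sub,S[140:300,230:340].reshape(-1,3)]); hi=hi[~np.isnan(hi).any(1)]
np.save("hi.npy",hi)
im=optics.get_image("wrist"); print(im["mount"].round(3),im["fx"],im["cx"])
E
```

```text
(250, 168) [0.632 0.29  0.013]
(340, 195) [0.581 0.101 0.008]
(322, 270) [0.425 0.135 0.002]
(227, 243) [0.474 0.331 0.014]
(238, 278) [0.404 0.304 0.055]
(294, 284) [0.395 0.194 0.053]
(361, 247) [0.473 0.058 0.021]
(215, 190) [0.573 0.353 0.078]
(214, 210) [0.524 0.344 0.161]
(344, 248) [0.464 0.107 0.134]
((528.602783203125, 197.38192749023438), (280.3190612792969, 396.05023193359375), 0.4977320432662964) [[ 3.8672833e+02  3.9418201e+02]
 [ 3.9016876e+02 -1.8532710e+00]
 [ 6.7047723e+02  5.8184814e-01]
 [ 6.6703680e+02  3.9661713e+02]]
[[-0.    -0.958 -0.287  0.073]
 [ 1.    -0.     0.001 -0.001]
 [-0.001 -0.287  0.958 -0.121]
 [ 0.     0.     0.     1.   ]] 329.5489899133183 277.27829507253296
```

```bash
cat >> h.py <<'E'
from scipy.spatial.transform import Rotation as R
YAW=-.25; C=np.array([.494,.2255,.14])
def SR(): return R.from_euler('z',YAW).as_matrix()
E
python3 - <<'E'
from h import *
im=cv2.imread("pics/scene0.png")[140:310,200:350]
a=cv2.resize(im,None,fx=3.4,fy=3.4,interpolation=cv2.INTER_CUBIC)
S=np.load("scene.npy")[140:310,200:350].reshape(-1,3); c=im.reshape(-1,3)
P=(S-C)@SR()   # stand coords
ok=(abs(P[:,0])<.03)&(np.hypot(P[:,1],P[:,2])<.14)
T=np.load("top.npy")[150:290,190:390].reshape(-1,3); P2=(T-C)@SR()
ok2=(abs(P2[:,0])<.03)&(np.hypot(P2[:,1],P2[:,2])<.14)
m=np.zeros((578,290,3),np.uint8)
def dot(m,p,col):
    cv2.circle(m,(int(145-p[1]*1000),int(289-p[2]*1000)),2,tuple(int(x) for x in col),-1)
for p,q in zip(P[ok],c[ok]): dot(m,p,q)
for p in P2[ok2]: dot(m,p,(0,120,0))
cv2.imwrite("pics/c1.png",np.hstack([a[:578],m]))
q=r.current_q()
def tool(phi): # z along stand x, tool x tangential
    z=SR()[:,0]; rad=SR()@[0,-np.sin(phi),np.cos(phi)]
    return z,rad
for s in (0,1,2,3):
  for ph in(-80,-40,0,40,80):
    phi=np.radians(ph); z,rad=tool(phi); t=np.cross(z,rad)
    y=[rad,t,-rad,-t][s]; x=np.cross(y,z); Q=R.from_matrix(np.c_[x,y,z]).as_quat()
    for d in(-.012,-.1): 
        k=r.inverse_kinematics(C+.095*rad+z*d,Q); print(s,ph,d,None if k is None else np.round(k,2))
E
```

```text
0 -80 -0.012 [0.85 0.84 1.98 4.26 1.43 1.45]
0 -80 -0.1 [1.03 0.83 2.04 4.44 1.49 1.48]
0 -40 -0.012 [0.82 0.69 2.08 4.24 1.39 2.11]
0 -40 -0.1 [1.01 0.67 2.14 4.42 1.47 2.13]
0 0 -0.012 [0.74 0.6  2.22 4.16 1.39 2.86]
0 0 -0.1 None
0 40 -0.012 [ 0.64  0.63  2.34  4.04  1.46 -2.58]
0 40 -0.1 [ 0.88  0.63  2.42  4.27  1.53 -2.53]
0 80 -0.012 [ 0.57  0.82  2.37  3.96  1.6  -1.71]
0 80 -0.1 [ 0.83  0.84  2.45  4.22  1.64 -1.61]
1 -80 -0.012 None
1 -80 -0.1 None
1 -40 -0.012 [ 0.82  0.69  2.08  4.24  1.39 -2.6 ]
1 -40 -0.1 [ 1.01  0.67  2.14  4.42  1.47 -2.58]
1 0 -0.012 [ 0.74  0.6   2.22  4.16  1.39 -1.85]
1 0 -0.1 [ 0.96  0.58  2.29  4.36  1.47 -1.83]
1 40 -0.012 [ 0.64  0.63  2.34  4.04  1.46 -1.01]
1 40 -0.1 [ 0.88  0.63  2.42  4.27  1.53 -0.96]
1 80 -0.012 [ 0.57  0.82  2.37  3.96  1.6  -0.14]
1 80 -0.1 [ 0.83  0.84  2.45  4.22  1.64 -0.04]
2 -80 -0.012 [ 0.85  0.84  1.98  4.26  1.43 -1.69]
2 -80 -0.1 [ 1.03  0.83  2.04  4.44  1.49 -1.66]
2 -40 -0.012 [ 0.82  0.69  2.08  4.24  1.39 -1.03]
2 -40 -0.1 [ 1.01  0.67  2.14  4.42  1.47 -1.01]
2 0 -0.012 [ 0.74  0.6   2.22  4.16  1.39 -0.28]
2 0 -0.1 [ 0.96  0.58  2.29  4.36  1.47 -0.26]
2 40 -0.012 [0.64 0.63 2.34 4.04 1.46 0.57]
2 40 -0.1 [0.88 0.63 2.42 4.27 1.53 0.61]
2 80 -0.012 [0.57 0.82 2.37 3.96 1.6  1.43]
2 80 -0.1 [0.83 0.84 2.45 4.22 1.64 1.53]
3 -80 -0.012 [ 0.85  0.84  1.98  4.26  1.43 -0.12]
3 -80 -0.1 [ 1.03  0.83  2.04  4.44  1.49 -0.09]
3 -40 -0.012 [0.82 0.69 2.08 4.24 1.39 0.54]
3 -40 -0.1 [1.01 0.67 2.14 4.42 1.47 0.56]
3 0 -0.012 [0.74 0.6  2.22 4.16 1.39 1.29]
3 0 -0.1 [0.96 0.58 2.29 4.36 1.47 1.31]
3 40 -0.012 [0.64 0.63 2.34 4.04 1.46 2.14]
3 40 -0.1 [0.88 0.63 2.42 4.27 1.53 2.18]
3 80 -0.012 None
3 80 -0.1 None
```

View pics/c1.png

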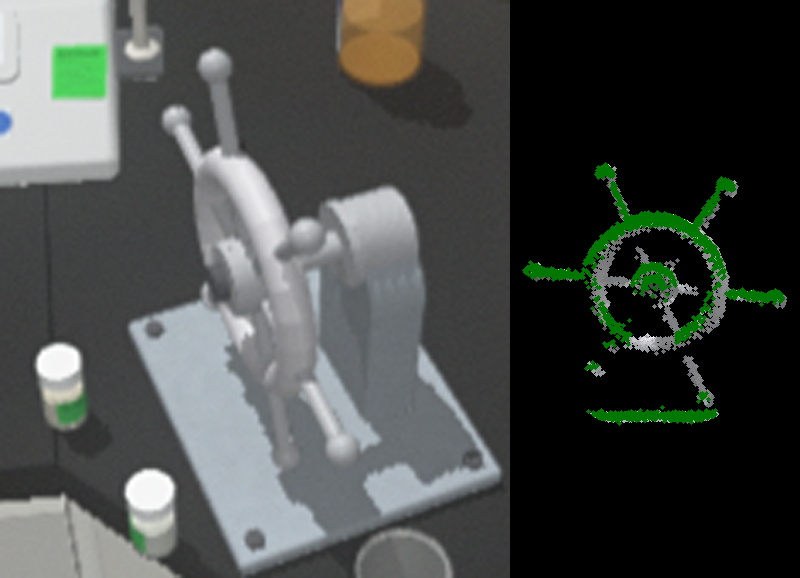

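The projected cloud shows balls at upper left, upper right, left, right and lower right. The lower-left place (593,368) has no ball, so the stem is there at q ≈ 216°. It needs about 144° clockwise. I'll swing the wrist with the arm raised, then approach from the front.

```bash
cat >> h.py <<'E'
def pose(deg,d,rho=.095):
    phi=np.radians(deg); z=SR()[:,0]; rad=SR()@[0,-np.sin(phi),np.cos(phi)]
    y=np.cross(z,rad)
    return C+rho*rad+d*z, R.from_matrix(np.c_[np.cross(y,z),y,z]).as_quat()
E
python3 - <<'E'
from h import *
r.set_gripper(0.0)
p=r.current_tool_pos(); r.move_linear([p[0]-.02,p[1]-.06,.38],vel=.25)
t=np.array(r.inverse_kinematics(*pose(-45,-.13))); q=np.array(r.current_q()); print(t,q)
for j4,j6 in((1.1,-.6),(2.2,-1.3),(3.3,-2.),(t[3],t[5])):
    q[3],q[5]=j4,j6; r.set_joints(q); print(r.current_tool_pos(),np.linalg.norm(r.current_contact_force()).round(1))
w=q.copy(); w[0]=t[0]; w[4]=t[4]; r.set_joints(w); print(r.current_tool_pos())
r.set_joints(t); print(r.current_tool_pos(),r.current_contact_force(),r.current_t())
im=optics.get_image("wrist"); cv2.imwrite("pics/w1.png",im["pixels"][...,::-1])
E
```

```text
[ 1.08553284  0.68684569  2.13425759  4.48869913  1.49729667 -2.66842518] [ 1.21659594e+00  1.27475329e-01  1.62768818e+00  2.13789380e-05
  1.38764605e+00 -8.83338006e-02]
[-0.06656202  0.56701118  0.50573043] 1.3
[-0.03280251  0.60301979  0.7511008 ] 0.8
[0.18945352 0.53940912 0.84556055] 0.7
[0.36131744 0.44017329 0.6663619 ] 0.5
[0.40708774 0.3643515  0.67164458]
[0.38491075 0.32332625 0.20797598] [-0.34974542  0.77344246  0.05548268] 7.9583
```

View pics/w1.png

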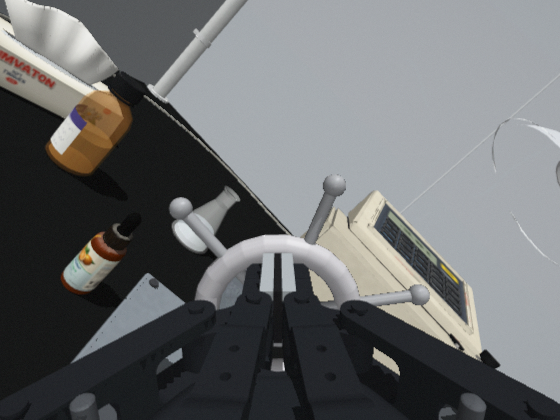

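The wrist view shows the left ball at (180,208) and the upper-left ball at (335,185). The fingers are aimed between them, as planned, so I'll insert and push.

```bash
cat >> h.py <<'E'
def go(deg,d,vel=.05,rho=.095):
    p,q=pose(deg,d,rho); r.move_linear(p,q,vel=vel)
def arc(a,b,step=8,d=-.007,rho=.095,vel=.05):
    n=int(np.ceil(abs(b-a)/step))
    for x in np.linspace(a,b,n+1)[1:]:
        go(x,d,vel,rho); f=np.array(r.current_contact_force())@SR(); print(round(x,1),f.round(1),round(r.current_t(),1))
        if np.linalg.norm(f)>15: print("STOP"); break
E
python3 - <<'E'
from h import *
go(-45,-.007,.1); print((np.array(r.current_contact_force())@SR()).round(1),r.current_t())
arc(-45,48)
im=optics.get_image("top"); np.save("t2.npy",cloud(im)); cv2.imwrite("pics/t2.png",im["pixels"][...,::-1])
E
```

```text
[ 0.  -0.1  0.3] 9.3917
-37.2 [-0.1 -0.1 -0.4] 9.8
-29.5 [-0.  -1.1 -0.1] 10.2
-21.8 [ 0.   0.6 -0.3] 10.6
-14.0 [-1.1 -1.   0.4] 11.0
-6.2 [-0.  -1.1 -0.2] 11.4
1.5 [-0.2 -0.5 -0.4] 11.8
9.2 [-0.   0.5 -0.5] 12.2
17.0 [-0.5 -0.9  0.8] 12.7
24.8 [-0.6  0.8  1.6] 13.1
32.5 [-0.   0.5 -0.1] 13.5
40.2 [0.6 0.6 0.5] 13.9
48.0 [ 0.1 -0.4 -0.5] 14.3
```

```bash
cat >> h.py <<'E'
def spokes():
    pts=np.concatenate([cloud(optics.get_image(n)).reshape(-1,3) for n in("top","scene")])
    P=(pts[~np.isnan(pts).any(1)]-C)@SR(); rr=np.hypot(P[:,1],P[:,2])
    P=P[(abs(P[:,0])<.02)&(rr>.08)&(rr<.133)&(P[:,2]>-.115)]
    a=np.degrees(np.arctan2(-P[:,1],P[:,2])); rr=np.hypot(P[:,1],P[:,2])
    for lo in range(-180,180,4):
        s=(a>=lo)&(a<lo+4)
        if s.sum()>3: print(lo,s.sum(),a[s].mean().round(1),rr[s].max().round(3),end=' | ')
    m=(abs(a)<100)
    ph=np.degrees(np.angle(np.exp(1j*np.radians(a[m]*6)).mean()))/6; print("\nphase mod 60:",ph.round(2),r.current_t())
E
python3 - <<'E'
from h import *
go(48,-.13,.15)
spokes(); grab("scene","pics/s2.png"); im=cv2.imread("pics/s2.png")[120:330,180:380]; cv2.imwrite("pics/s2c.png",cv2.resize(im,None,fx=2.8,fy=2.8))
E
```

```text
-180 13 -179.1 0.114 | -124 6 -121.3 0.12 | -120 72 -117.6 0.129 | -116 25 -115.3 0.128 | -64 19 -60.7 0.12 | -60 193 -57.6 0.121 | -56 143 -54.7 0.117 | -52 7 -50.9 0.082 | -4 74 -1.5 0.132 | 0 194 1.9 0.133 | 52 45 55.4 0.127 | 56 250 57.6 0.131 | 60 37 61.2 0.13 | 112 21 115.4 0.125 | 116 238 117.9 0.129 | 120 9 120.4 0.122 | 176 31 178.4 0.115 | 
phase mod 60: 0.79 15.4083
```

View pics/s2c.png

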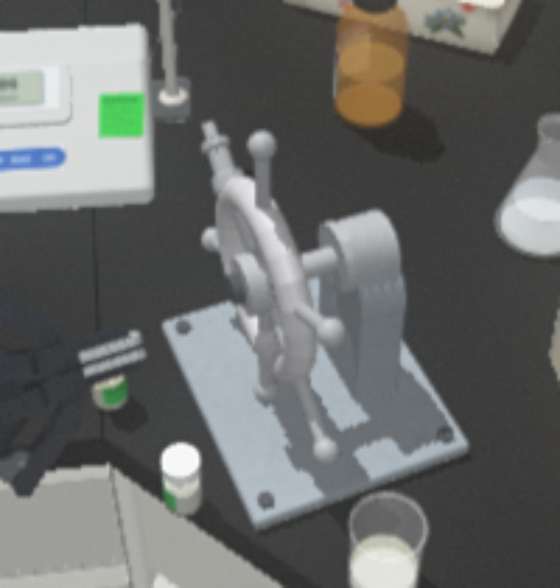

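The stem is at the upper left (210,130), about −60°, with a ball straight up at (262,145). Next I'll push that top spoke another 60° clockwise.

```bash
python3 - <<'E'
from h import *
go(-25,-.13,.15); go(-25,-.007,.1); print(np.round(r.current_contact_force(),1))
arc(-25,47.5); go(47.5,-.13,.15); spokes()
im=optics.get_image("wrist"); cv2.imwrite("pics/w3.png",im["pixels"][...,::-1])
grab("scene","pics/s3.png"); im=cv2.imread("pics/s3.png")[120:330,180:380]; cv2.imwrite("pics/s3c.png",cv2.resize(im,None,fx=2.8,fy=2.8))
E
```

```text
[-0.1 -0.3 -0.5]
-17.8 [-0.3  0.1  0. ] 18.7
-10.5 [ 0.1  0.6 -0.5] 19.1
-3.2 [0.2 0.2 0.2] 19.4
4.0 [ 0.5  0.6 -0.4] 19.8
11.2 [ 0.8  0.2 -0.5] 20.2
18.5 [ 0.9 -0.2 -0.5] 20.6
25.8 [0.8 0.  0.1] 21.0
33.0 [0.7 0.4 0.1] 21.4
40.2 [-0.4  0.7  0.4] 21.8
47.5 [0.1 0.8 0.4] 22.2
-124 12 -121.4 0.121 | -120 106 -117.6 0.129 | -116 23 -115.3 0.126 | -64 15 -60.5 0.133 | -60 316 -57.9 0.132 | -56 11 -55.5 0.13 | -8 27 -5.3 0.107 | -4 95 -1.7 0.121 | 0 163 2.0 0.121 | 4 37 4.8 0.106 | 52 76 55.4 0.129 | 56 230 57.5 0.132 | 60 25 61.1 0.13 | 112 29 115.4 0.124 | 116 229 117.6 0.129 | 120 9 120.3 0.127 | 176 35 177.8 0.115 | 
phase mod 60: -0.0 23.25
```

View pics/s3c.png

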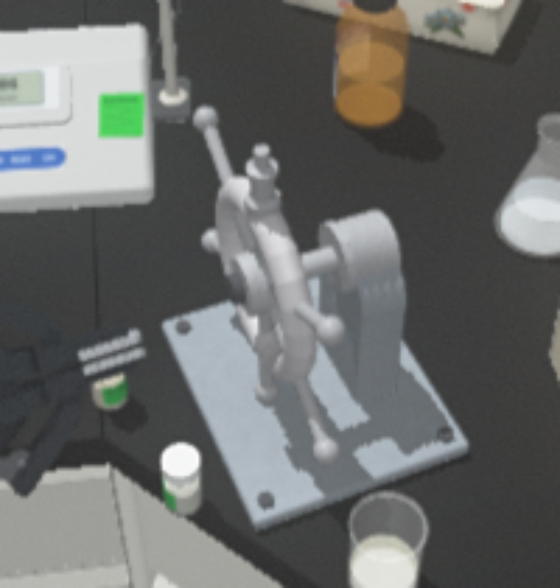

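The stem now points straight up at (262,155), within about 1° by the side balls. The vials and beaker haven't moved, and the fingers are clear.

```bash
python3 -c "
from h import *
print(r.current_contact_force()); print(r.hand_in())"
```

```text
[-0.13712752 -0.23883396  0.51853902]
the job is handed in; nothing more can be done
None
```

I handed the job in with the stem pointing straight up, within about 1° by camera, after two gentle pushes on the spokes; the fingers are clear of the wheel and the vials and beaker show no movement, but the dropper's final position wasn't checked and no verdict was returned.

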